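# Start the self-test of an arcade control deck with its two-button chord

## Task

Put the arcade control deck on the bench into self-test. First push the service toggle all the way over, away from the player's side of the deck, and leave it there; then press the two small start buttons on the metal plate down together, one fingertip on each so that neither goes down alone, hold both fully down for two seconds, and let go. Do not press the larger play buttons, and do not pick up, push or shift the loose things lying about.

Things in the scene. Friction and masses are not known exactly. Their poses are not given: they have to be found in the camera images.
- deck: the control deck: a fixed black box with plywood top, 220 (its x) x 380 (its y) x 70 mm high, standing on a 4 mm bench mat. Origin at the centre of its underside; z up; its -x side is the player's side, +x points to its back edge, +y to the player's left. A rigid ball-top joystick rises 70 mm above the top at x = -35, y = +125 mm.
- plate: the aluminium start plate, 50 (x) x 130 (y) x 4 mm, fixed on the deck's top along its back edge, axes as the deck's; origin at the centre of its underside. It bears the two start buttons, side by side along its y; their spacing differs from deck to deck (44 to 64 mm between centres).
- left_top (a point): centre of the top face of the left (+y) start button: a white round cap 22 mm across in a black round collar 38 mm across and 12 mm high on the plate. Sprung out, the top stands 12 mm above the collar and 24 mm above the plate; fully down, 4 mm above the collar. This point moves with the cap.
- right_top (a point): the same point on the right (-y) start button, which is alike.
- left (a joint): how far the left start button is pressed, m: 0 out, 0.008 fully down. It needs 1.2 N to start moving and 4 N to go fully down, and springs back out.
- right (a joint): the same for the right start button.
- toggle (a joint): angle of the service toggle, rad: 0 leaning 0.5 rad from upright toward the player's side (deck -x), 1.0 leaning 0.5 rad toward the back (deck +x), its stop. It starts between 0 and 0.25, stays where it is left, and moves under about 1.5 N at the ball.
- toggle_tip (a point): centre of the black ball, 26 mm across, at the end of the toggle's 10 mm thick, 50 mm long steel lever. The lever turns about a pivot parallel to the deck's y, 22 mm above the deck's top, on a grey block 70 (x) x 50 (y) x 25 mm (with a steel barrel up to 35 mm) near the deck's right (-y) end; upright, the ball's centre is 72 mm above the deck's top.
- play0 (a joint): how far play button 0 is pressed, m: 0 out, 0.006 down. One of four larger buttons (white cap 29 mm, black collar 45 mm across, top 22 mm above the deck) at x = -25, y = 40 mm in the deck's frame.
- play1 (a joint): how far play button 1 is pressed, m: 0 out, 0.006 down. One of four larger buttons (white cap 29 mm, black collar 45 mm across, top 22 mm above the deck) at x = -15, y = -12 mm in the deck's frame.
- play2 (a joint): how far play button 2 is pressed, m: 0 out, 0.006 down. One of four larger buttons (white cap 29 mm, black collar 45 mm across, top 22 mm above the deck) at x = -75, y = 35 mm in the deck's frame.
- play3 (a joint): how far play button 3 is pressed, m: 0 out, 0.006 down. One of four larger buttons (white cap 29 mm, black collar 45 mm across, top 22 mm above the deck) at x = -65, y = -17 mm in the deck's frame.
- spool: loose steel-coloured spool of wire, 60 mm across, 40 mm high, standing on the mat to the right of the deck; origin at the centre of its underside. Bystander.
- jar: loose clear jar with black lid, 54 mm across, 75 mm high, standing on the mat to the right of the deck; origin at the centre of its underside. Bystander.
- driver: loose screwdriver with black handle, 180 mm long, 26 mm thick, lying on the mat to the left of the deck; origin at its middle, underside; x along it toward the blade. Bystander.
- spare: loose spare button standing head down on the deck's top near its back left corner, 34 mm across, 44 mm high; origin at the centre of its underside. Bystander.

How it is judged:
By the outcome, as a careful person would: the job done as asked, in the order asked, and still so for the second after the job is handed in, with the robot touching nothing.
It also fails if it takes over 45 s, if anything falls off the work surface, if the arm or the gripper's body presses on something with over 40 N, if the wrist force passes 120 N, or if a joint passes its speed limit or range.

## Robot

A 6-joint arm with a two-finger parallel gripper is mounted at the origin on the work surface. World frame = base frame: x ahead of the robot, y to its left, z up, the work surface at z = 0. Lengths are in m, angles in degrees, forces in N, time in s.
With the tool pointing down it reaches from about 0.275 to 0.85 m from the base axis. Payload 5.2 kg.
Tool frame: the origin (TCP) lies midway between the tips of the shut fingers; the grasp point (between the pads) lies 19 mm behind it; z points along the fingers, x is the direction in which the jaws open and shut, and the axes are right-handed (so a half turn about z gives the same grasp; the last joint's range is limited). The gripper opens to 85 mm and grips with 20 to 120 N. Pads are 22 mm wide; open, the fingers measure 114 mm over their backs; the gripper's body (76 mm by 85 mm) begins 54 mm behind the grasp point. The pads swing forward as they close: fully open they stand 13 mm farther back than shut.
Start: joints at [61.547, 14.817, 87.949, -0, 77.235, -11.62], TCP at [0.159, 0.526, 0.231] pointing down, gripper open.
Joint ranges: [-179.93, 179.93], [-52.35, 119.4], [10.71, 147.94], [-69.91, 249.91], [12.55, 155.21], [-178.61, 178.61]. Speed limits (degrees/s): [147.25, 147.25, 180, 180, 180, 180].

## Interface

Orientations are given as a 3x3 rotation matrix whose columns are the frame's x, y, z axes.
In Python, from station import env gives the robot as it stands. The module is installed in compiled form; this text tells all that it offers.
- The arm moves only by the tool step_arm, never from a script. Its argument "steps" is a list of rows, each a list of 3 entries, a list of its own where there are three numbers: the shift along the tool's x, y, z in mm, then the turn about the tool's z in degrees, then the closure, from 0 (fully open) to 1 (shut). A call has 1 to 20 rows; each row shifts and turns the commanded pose from where the row before left it, along the tool's axes as they then stand; what a row does not reach is not made up. A row lasts 1/12 s, in which the tool goes at most 41.7 mm and 7.16 degrees, less where a joint would pass 70% of its speed; a pose out of reach is approached as far as the arm can. A call is refused whole if a number of a shift passes 41.7 or a number of a turn 7.16, either way. A call with a gripper value outside its range is refused whole. The fingers move at their own pace and stop on an object; "newtons" is the grip in N (left out, the last holds). Time passes only in rows, so rows that do not move let the fingers close. It gives the time, the measured TCP pose, the force and the opening at its end, in the units of the state.
- env.get_obs(): the state, without advancing time (a new reading comes with each control period).
- env.get_image(name): name is "scene" or "top" or "wrist"; returns the picture (480x640x3 uint8, blue, green, red); there is no depth.
- env.calibration(name): a dict with "K" (3x3 intrinsics, pixels), "R" (3x3) and "t" (3): a world point X has camera coordinates R X + t. Camera axes: x right, y down, z forward; pixel columns grow to the right and rows downward; lengths in m; the calibration is good to about 2 mm. A picture is of the moment at which its call begins: read the wrist's pose just before it. calibration takes no time and is no camera call; for the wrist camera it gives the pose at the moment of the call.
- env.job_done(): hands the job in, once; it reports no verdict.
Trained networks look in the newest picture that a camera, given by its name, has taken for a name from the list of things; names that differ only in an ending like _2 or _b are one class to them, and where a whole thing is asked for, a point or a joint stands for the part that bears it (a point fixed in the world has none). Each returns a list of dicts, best first, with "conf" (0 to 1); they miss things now and then, are a little off and sometimes report something else, mostly with a low value. They report only what shows in the picture. A call takes as long as a camera call.
- env.look_for(camera, label): "point" ([column, row] in pixels, amid what is visible of it).
- env.spot_point(camera, label): "point" ([column, row] in pixels: a listed point, or the origin of a listed thing).
The state is a dict: "t": time; "joint_positions": joint angles; "joint_velocities": joint speeds; "tau": joint torques, N m; "tcp_pos": TCP position; "tcp_rot": TCP orientation; "ft_force": force on the tool from outside, world axes, zero at the start; "torque": the same for the moment, N m; "grip_width": finger opening in m.
Only numpy, scipy, OpenCV 4.12 (cv2) and the standard library are available. Lean on these libraries where they do the work, as an engineer would, in place of code of your own. Each camera call takes 0.05 s, during which the arm holds its last target.

## Working session

There is one attempt and no reset: what is moved stays moved. The work goes in short steps, Python scripts to look and compute and a tool call to move; the robot and the scene stay as the last step left them, time stands still between calls to the robot, and variables do not carry over. Pictures are saved under pics/ and viewed, and the job is handed in when it is done.

Besides the shell and the picture viewer there is one more tool, called as name(argument=value, ...), one argument or row to a line, values as JSON. step_arm: Moves the arm, as the interface text tells. Its arguments: {"type":"object","properties":{"steps":{"type":"array"},"newtons":{"type":"number"}},"required":["steps"]}

```bash
mkdir -p pics; cat > h.py <<'E'
from station import env
import numpy as np, cv2
E
python3 - <<'E'
from h import *
o=env.get_obs()
print(o)
for c in ["scene","top","wrist"]:
    im=env.get_image(c); cv2.imwrite(f"pics/{c}0.png",im)
    k=env.calibration(c); print(c,k)
    for l in ["left_top","right_top","toggle_tip","deck","plate","spare","play0","play1","play2","play3"]:
        if c=="wrist" and l.startswith("play"): continue
        print(l,[(np.round(d["point"],1).tolist(),round(d["conf"],2)) for d in env.spot_point(c,l)[:2]])
print(env.get_obs()["t"])
E
```

```text
{'t': 0.0, 'joint_positions': array([ 6.15473732e+01,  1.48595172e+01,  8.80121799e+01,  8.11030980e-04,
        7.72364405e+01, -1.16207315e+01]), 'joint_velocities': array([-0.01409266,  0.01830907,  0.01034535,  0.01511883,  0.02350984,
       -0.02562509]), 'tau': array([-5.11836988e-04, -4.46028507e+01, -2.90580010e+01, -3.93002201e-04,
        1.14685940e-02, -5.33866455e-06]), 'tcp_pos': array([0.15897828, 0.5259521 , 0.23046458]), 'tcp_rot': array([[ 2.89566836e-01,  9.57157363e-01, -9.11335263e-04],
       [ 9.57156017e-01, -2.89568002e-01, -1.65280868e-03],
       [-1.84589153e-03, -3.93691451e-04, -9.99998219e-01]]), 'ft_force': array([ 0.00419104, -0.55692159,  0.21301368]), 'torque': array([ 0.00893377, -0.00568876, -0.00382685]), 'grip_width': 0.08525384847846547}
scene {'K': array([[571.45575807,   0.        , 320.16379748],
       [  0.        , 571.45575807, 238.53495828],
       [  0.        ,   0.        ,   1.        ]]), 'R': array([[-0.13197736,  0.99124987, -0.00238002],
       [ 0.75273179,  0.09865768, -0.65089286],
       [-0.64496266, -0.08769463, -0.75916587]]), 't': array([ 0.02078396, -0.3673581 ,  1.47002526])}
left_top [([302.0, 266.8], 0.59)]
right_top [([279.8, 259.4], 0.72)]
toggle_tip [([225.3, 197.3], 0.53)]
deck [([305.1, 267.0], 0.66)]
plate [([294.0, 275.0], 0.68), ([301.6, 268.4], 0.48)]
spare [([375.1, 292.0], 0.73)]Traceback (most recent call last):
  File "<stdin>", line 9, in <module>
ValueError: it knows: deck, driver, jar, left_top, plate, right_top, spare, spool, toggle_tip
```

```bash
python3 - <<'E'
from h import *
for c in ["top","wrist"]:
    im=env.get_image(c); cv2.imwrite(f"pics/{c}0.png",im)
    k=env.calibration(c); print(c,k)
    for l in ["left_top","right_top","toggle_tip","deck","plate","spare"]:
        print(l,[(np.round(d["point"],1).tolist(),round(d["conf"],2)) for d in env.spot_point(c,l)[:2]])
print(env.get_obs()["t"])
E
```

```text
top {'K': array([[545.66273863,   0.        , 310.7109745 ],
       [  0.        , 545.66273863, 245.78924512],
       [  0.        ,   0.        ,   1.        ]]), 'R': array([[ 0.01729481, -0.99976707, -0.0129112 ],
       [-0.99323139, -0.01569549, -0.11508717],
       [ 0.11485772,  0.01481422, -0.99327149]]), 't': array([0.05868955, 0.56324957, 1.18468248])}
left_top [([320.8, 205.2], 0.5)]
right_top [([346.6, 214.3], 0.55)]
toggle_tip [([409.0, 252.0], 0.52)]
deck [([330.3, 251.4], 0.67)]
plate [([335.8, 211.0], 0.59)]
spare [([270.0, 199.6], 0.68), ([346.4, 212.2], 0.43)]
wrist {'K': array([[403.19399259,   0.        , 325.67099243],
       [  0.        , 403.19399259, 243.20462473],
       [  0.        ,   0.        ,   1.        ]]), 'R': array([[ 2.88414671e-01,  9.57505575e-01, -2.25824295e-04],
       [ 9.18082802e-01, -2.76472962e-01,  2.84053991e-01],
       [ 2.71920846e-01, -8.21326638e-02, -9.58808260e-01]]), 't': array([-0.54993481, -0.03774701,  0.37938586])}
left_top []
right_top []
toggle_tip []
deck []
plate []
spare []
1.05
```

View pics/scene0.png

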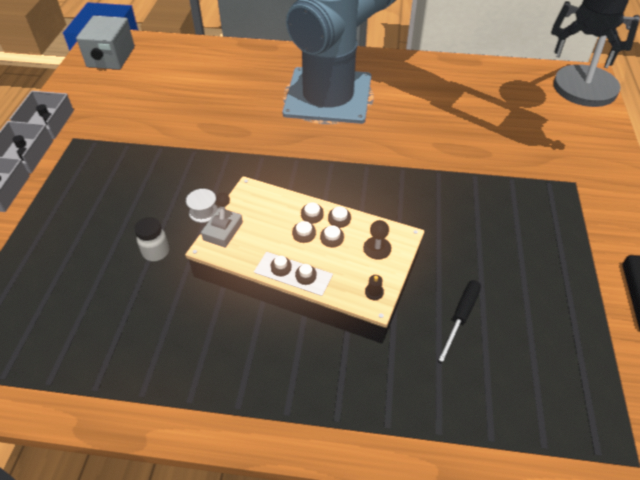

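```bash
ls pics
```

```text
scene0.png
top0.png
wrist0.png
```

View pics/top0.png

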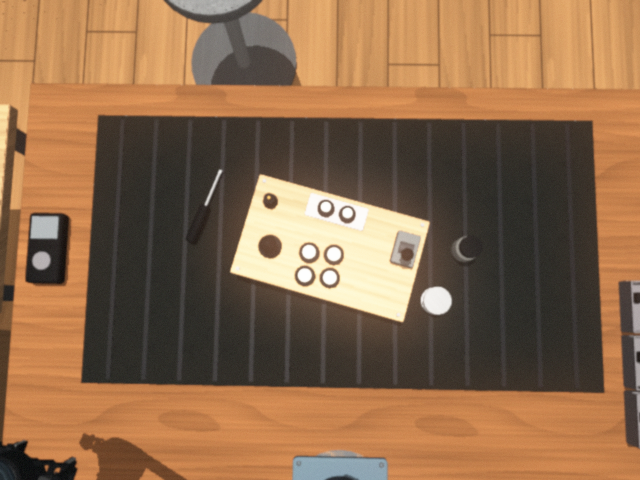

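View pics/wrist0.png

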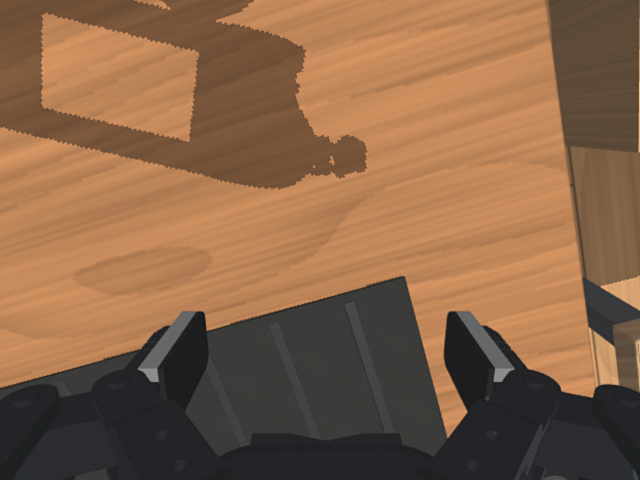

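The top view shows the deck with corners near (260,176), (430,221), (404,321) and (232,272). The start buttons are at (326,208) and (347,213), and the toggle is at (406,252). I'll refine the deck pose next.

```bash
python3 - <<'E'
from h import *
t=cv2.imread("pics/top0.png")[160:335,220:460]; cv2.imwrite("pics/topc.png",cv2.resize(t,None,fx=3.3,fy=3.3,interpolation=cv2.INTER_CUBIC))
t=cv2.imread("pics/scene0.png")[170:340,180:430]; cv2.imwrite("pics/scenec.png",cv2.resize(t,None,fx=3.2,fy=3.2,interpolation=cv2.INTER_CUBIC))
for c in ["top","scene"]:
    im=cv2.imread(f"pics/{c}0.png")
    hsv=cv2.cvtColor(im,cv2.COLOR_BGR2HSV)
    m=((hsv[...,1]<40)&(hsv[...,2]>185)).astype(np.uint8)
    n,l,s,ce=cv2.connectedComponentsWithStats(m)
    for i in range(1,n):
        if s[i,4]>25 and 170<ce[i,1]<330 and 200<ce[i,0]<460: print(c,ce[i].round(1),s[i].tolist())
E
```

```text
top [213.  186.3] [205, 170, 16, 35, 69]
top [336.3 211.7] [304, 193, 65, 38, 975]
top [325.5 206.5] [321, 202, 10, 10, 88]
top [347.  212.5] [342, 208, 11, 10, 91]
top [404.6 243.3] [392, 232, 28, 30, 299]
top [308.5 251.4] [302, 245, 14, 14, 153]
top [333.5 253.7] [327, 247, 14, 14, 155]
top [304.3 274.7] [298, 268, 14, 14, 159]
top [329.3 277.2] [323, 270, 14, 15, 158]
top [436.1 299.8] [421, 287, 30, 27, 638]
scene [200.6 199. ] [187, 189, 29, 21, 469]
scene [311.9 208.2] [305, 202, 15, 14, 151]
scene [339.3 212.7] [332, 207, 15, 13, 158]
scene [201.3 219. ] [191, 216, 21, 6, 57]
scene [303.5 227.3] [296, 221, 16, 14, 161]
scene [332.  231.9] [325, 226, 15, 13, 162]
scene [293.5 273. ] [254, 252, 79, 43, 1270]
```

View pics/topc.png

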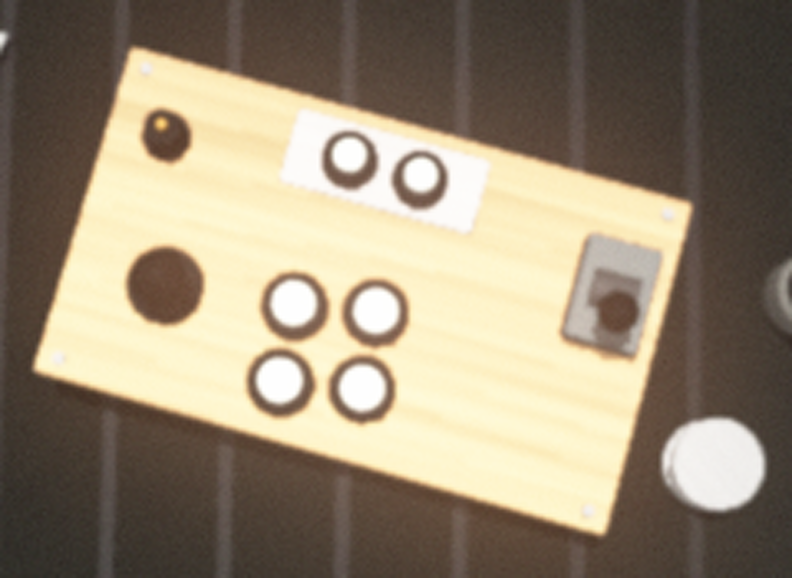

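View pics/scenec.png

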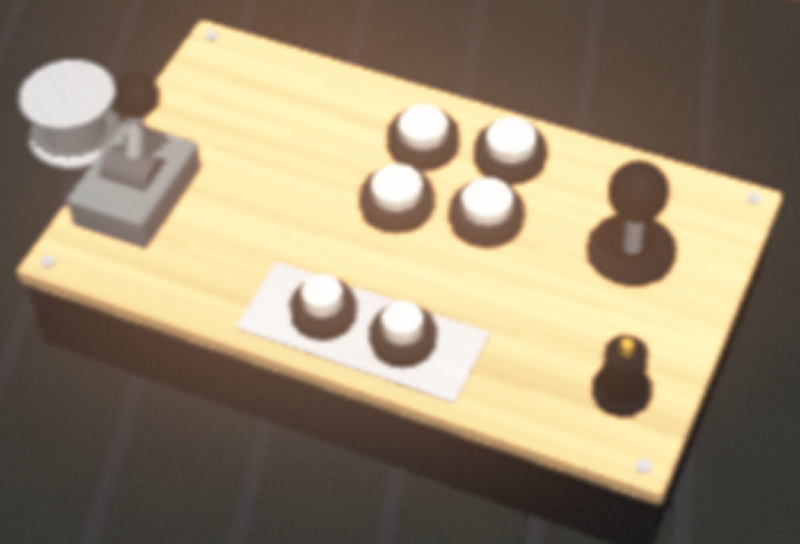

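```bash
cat >> h.py <<'E'
from scipy.optimize import least_squares
def proj(k,X):
    X=np.atleast_2d(X); c=X@k["R"].T+k["t"]; return (c@k["K"].T)[:,:2]/c[:,2:]
def D(p,X):
    c,s=np.cos(p[2]),np.sin(p[2]); X=np.atleast_2d(X)
    return X@np.array([[c,-s,0],[s,c,0],[0,0,1]]).T+np.array([p[0],p[1],.004])
def ray(k,uv):
    d=k["R"].T@np.linalg.inv(k["K"])@[*uv,1]; return -k["R"].T@k["t"],d/np.linalg.norm(d)
def onz(k,uv,z):
    o,d=ray(k,uv); return o+d*(z-o[2])/d[2]
def tri(*a):
    A=0;b=0
    for k,uv in a:
        o,d=ray(k,uv); P=np.eye(3)-np.outer(d,d); A=A+P; b=b+P@o
    X=np.linalg.solve(A,b); return X,[ (proj(k,X)[0]-uv).round(1) for k,uv in a]
E
python3 - <<'E'
from h import *
kt,ks=env.calibration("top"),env.calibration("scene")
f=lambda a,s,o:np.array(a)/s+o
ct=f([(130,46),(692,204),(604,535),(34,372)],3.3,(220,160))-.3
cs=f([(662,503),(18,270),(202,20),(783,192)],3.2,(180,170))-.3
C=np.array([[.11,.19,.07],[.11,-.19,.07],[-.11,-.19,.07],[-.11,.19,.07]])
B=np.array([[-.025,.040,.092],[-.015,-.012,.092],[-.075,.035,.092],[-.065,-.017,.092]])
bt=[(308.5,251.4),(333.5,253.7),(304.3,274.7),(329.3,277.2)]
bs=np.array([(332,231.9),(303.5,227.3),(339.3,212.7),(311.9,208.2)])-[0,1.3]
# joint fit with per camera residual print
def res(p,w="ts"):
    r=[]
    if "t" in w: r+=[proj(kt,D(p,C))-ct,proj(kt,D(p,B))-bt]
    if "s" in w: r+=[proj(ks,D(p,C))-cs,proj(ks,D(p,B))-bs]
    return np.concatenate(r)
for w in ["t","s","ts"]:
    q=least_squares(lambda p:res(p,w).ravel(),[.5,0,-.2])
    print(w,q.x,np.degrees(q.x[2])); print(np.round(res(q.x),1).tolist())
p=q.x; np.save("deck.npy",p)
sc=f([(403,315),(323,290)],3.2,(180,170))-.3
for n,a,b in [("L",(325.5,206.5),sc[0]),("R",(347,212.5),sc[1]),("tip",f((618,311),3.3,(220,160))-.3,f((136,94),3.2,(180,170))-.3)]:
    X,e=tri((kt,np.array(a)),(ks,np.array(b))); 
    loc=D([0,0,-p[2]],X-[p[0],p[1],.004])-[0,0,.004]
    print(n,X.round(4),e,loc.round(4))
    z=.004+.07+.028
    for k,u in((kt,a),(ks,b)):
        Y=onz(k,u,z); print("   z102",Y.round(4),(D([0,0,-p[2]],Y-[p[0],p[1],.004])-[0,0,.004]).round(4))
E
```

```text
t [ 0.55633387  0.02626498 -0.26165393] -14.991665936590012
[[0.8, 1.4], [-1.1, 0.4], [-0.7, -1.2], [0.7, -1.0], [0.1, 0.2], [0.1, 0.1], [-0.0, 0.3], [0.1, -0.0], [-1.6, -4.3], [-0.2, -0.1], [-1.0, 0.6], [-2.4, 0.2], [-1.0, 0.0], [-0.9, 0.3], [-0.9, -0.0], [-1.0, 0.4]]
s [ 0.55734735  0.02840246 -0.26718828] -15.308760590451138
[[0.3, 0.6], [-2.0, 0.4], [-2.1, -1.3], [-0.4, -2.0], [-1.0, -0.4], [-1.0, -0.4], [-1.2, -0.4], [-1.1, -0.5], [-0.9, -3.2], [0.8, -0.1], [0.4, 0.8], [-1.1, 1.2], [0.1, 0.7], [0.3, 0.8], [0.4, 0.6], [0.2, 0.9]]
ts [ 0.5567431   0.02746931 -0.26451704] -15.155710259653715
[[0.5, 1.0], [-1.6, 0.5], [-1.4, -1.2], [0.1, -1.4], [-0.5, -0.1], [-0.5, -0.1], [-0.7, -0.0], [-0.6, -0.2], [-1.2, -3.8], [0.4, -0.1], [-0.2, 0.7], [-1.6, 0.6], [-0.4, 0.3], [-0.2, 0.5], [-0.2, 0.3], [-0.3, 0.6]]
L [0.6384 0.0381 0.102 ] [array([-0.5,  0.1]), array([-0.6, -0. ])] [[0.0761 0.0316 0.098 ]]
   z102 [0.6386 0.0371 0.102 ] [[0.0765 0.0307 0.098 ]]
   z102 [0.6384 0.0392 0.102 ] [[0.0757 0.0327 0.098 ]]
R [ 0.6264 -0.0076  0.1009] [array([-0.5,  0.1]), array([-0.7, -0. ])] [[ 0.0764 -0.0156  0.0969]]
   z102 [ 0.6264 -0.0086  0.102 ] [[ 0.0766 -0.0166  0.098 ]]
   z102 [ 0.6271 -0.0062  0.102 ] [[ 0.0767 -0.0141  0.098 ]]
tip [ 0.5356 -0.1274  0.1447] [array([-0.3,  0.1]), array([-0.4, -0. ])] [[ 0.0201 -0.155   0.1407]]
   z102 [ 0.5402 -0.135   0.102 ] [[ 0.0265 -0.1612  0.098 ]]
   z102 [ 0.4953 -0.1425  0.102 ] [[-0.0148 -0.1801  0.098 ]]
```

step_arm(
  steps=[
    [[-9, 8, 0], -1.7, 1],
    [[-21, 19, 0], 0, 1],
    [[-29.5, 26.5, 0], 0, 1],
    [[-29.5, 26.5, 0], 0, 1],
    [[-29.5, 26.5, 0], 0, 1],
    [[-29.5, 26.5, 0], 0, 1],
    [[-29.5, 26.5, 0], 0, 1],
    [[-29.5, 26.5, 0], 0, 1],
    [[-29.5, 26.5, 0], 0, 1],
    [[-29.5, 26.5, 0], 0, 1],
    [[-29.5, 26.5, 0], 0, 1],
    [[-29.5, 26.5, 0], 0, 1],
    [[-29.5, 26.5, 0], 0, 1],
    [[-29.5, 26.5, 0], 0, 1],
    [[-29.5, 26.5, 0], 0, 1],
    [[-29.5, 26.5, 0], 0, 1],
    [[-29.5, 26.5, 0], 0, 1],
    [[-29.5, 26.5, 0], 0, 1],
    [[-21, 19, 0], 0, 1],
    [[-9, 8, 0], 0, 1],
  ],
)

```text
t: 2.72
tcp_pos: [0.483, -0.1159, 0.2312]
tcp_rot: [[0.264, 0.965, 0.001], [0.965, -0.264, -0.001], [-0.001, 0.001, -1.0]]
ft_force: [0.2, 0.3, 0.6]
grip_width: 0.0004
```

```bash
python3 - <<'E'
from h import *
k=env.calibration("wrist"); im=env.get_image("wrist"); cv2.imwrite("pics/w1.png",im); o=env.get_obs()
print(o["t"],o["tcp_pos"],o["grip_width"],o["ft_force"]); print(o["tcp_rot"].round(4))
p=np.load("deck.npy")
for l in ["toggle_tip","left_top","right_top"]:
    for d in env.spot_point("wrist",l)[:2]: print(l,d["conf"],np.round(d["point"],1))
for n,X in [("L",[.6384,.0381,.102]),("R",[.6264,-.0076,.102]),("tip",[.5356,-.1274,.1447])]:
    print(n,proj(k,X))
E
```

```text
2.7667 [ 0.48321081 -0.11615631  0.23104391] -0.00024768041537851177 [ 1.05247098 -2.31082443 -0.19361214]
[[ 2.643e-01  9.644e-01  8.000e-04]
 [ 9.644e-01 -2.643e-01 -1.500e-03]
 [-1.300e-03  1.100e-03 -1.000e+00]]
toggle_tip 0.66 [492.4 236.2]
left_top 0.75 [572.8 366.1]
right_top 0.76 [509.6 366.2]
right_top 0.47 [529.3 349.8]
L [[570.47067537 368.06577871]]
R [[509.38313168 368.50495005]]
tip [[330.26645482 330.64088373]]
```

View pics/w1.png

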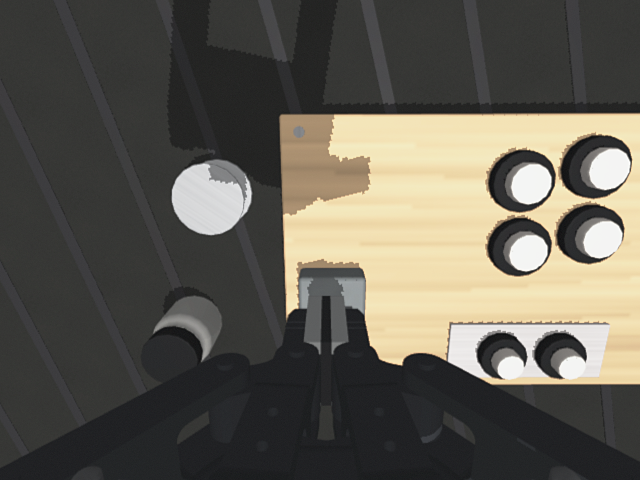

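The wrist view agrees with the triangulated buttons: predicted (570,368) and (509,368), seen (571,367) and (510,367). The deck edges are parallel to the image, so the yaw is right. Next I lower the shut fingers on the player's side of the toggle.

step_arm(
  steps=[
    [[1, 0, 15], 0, 1],
    [[1, 0, 32], 0, 1],
    [[0, 0, 32], 0, 1],
    [[0, 0, 18], 0, 1],
    [[0, 0, 7], 0, 1],
    [[0, 5, 0], 0, 1],
    [[0, 10, 0], 0, 1],
    [[0, 8, 0], 0, 1],
    [[0, 6, 0], 0, 1],
    [[0, 5, 0], 0, 1],
    [[0, 5, 0], 0, 1],
    [[0, 5, 0], 0, 1],
  ],
)

```text
t: 3.92
tcp_pos: [0.5248, -0.1218, 0.1277]
tcp_rot: [[0.261, 0.965, -0.0], [0.965, -0.261, -0.0], [-0.0, -0.0, -1.0]]
ft_force: [-1.7, -0.7, 1.5]
grip_width: 0.0002
```

step_arm(
  steps=[
    [[0, 5, 0], 0, 1],
    [[0, 5, 0], 0, 1],
    [[0, 4, 0], 0, 1],
    [[0, 3, 0], 0, 1],
    [[0, 2, 0], 0, 1],
    [[0, 0, 0], 0, 1],
  ],
)

```text
t: 4.42
tcp_pos: [0.5434, -0.1268, 0.1272]
tcp_rot: [[0.261, 0.965, 0.001], [0.965, -0.261, -0.0], [0.0, 0.001, -1.0]]
ft_force: [0.6, 0.3, 0.1]
grip_width: 0.0001
```

```bash
python3 - <<'E'
from h import *
o=env.get_obs(); print(o["t"],o["tcp_pos"],o["ft_force"])
p=np.load("deck.npy"); print(D([0,0,-p[2]],o["tcp_pos"]-[p[0],p[1],0])[0])
im=env.get_image("scene"); cv2.imwrite("pics/s2.png",cv2.resize(im[130:320,150:400],None,fx=3.2,fy=3.2,interpolation=cv2.INTER_CUBIC))
E
```

```text
4.4167 [ 0.54335753 -0.12676075  0.12724098] [0.61505663 0.26517286 0.07241946]
[ 0.02740238 -0.15236533  0.13124098]
```

View pics/s2.png

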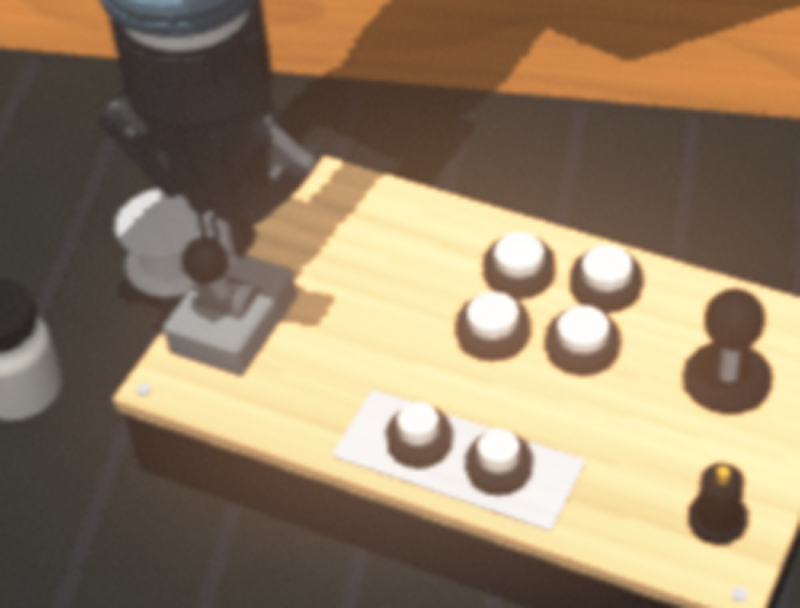

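The ball (205,258 in the crop) is now past upright, with the fingers behind it. I'll keep pushing in small steps until it meets the stop.

step_arm(
  steps=[
    [[0, 3, 0], 0, 1],
    [[0, 2, 0], 0, 1],
    [[0, 2, 0], 0, 1],
    [[0, 0, 0], 0, 1],
  ],
)

```text
t: 4.8
tcp_pos: [0.5497, -0.1284, 0.1271]
tcp_rot: [[0.261, 0.965, -0.0], [0.965, -0.261, 0.0], [0.0, -0.0, -1.0]]
ft_force: [-0.6, 1.1, 0.5]
grip_width: -0.0002
```

step_arm(
  steps=[
    [[0, 2, 0], 0, 1],
    [[0, 1, 0], 0, 1],
    [[0, 0, 0], 0, 1],
  ],
)

```text
t: 5.05
tcp_pos: [0.5526, -0.1292, 0.1272]
tcp_rot: [[0.261, 0.965, -0.0], [0.965, -0.261, 0.0], [0.0, -0.0, -1.0]]
ft_force: [-1.2, 0.1, -0.9]
grip_width: -0.0002
```

step_arm(
  steps=[
    [[0, 2, 0], 0, 1],
    [[0, 1, 0], 0, 1],
    [[0, 0, 0], 0, 1],
  ],
)

```text
t: 5.3
tcp_pos: [0.5529, -0.1292, 0.1271]
tcp_rot: [[0.261, 0.965, -0.005], [0.965, -0.261, 0.001], [0.0, -0.006, -1.0]]
ft_force: [-9.4, 1.9, 3.4]
grip_width: -0.0001
```

Force has risen to about 9.5 N and the tool has stopped moving, so the toggle is at its stop. I'll back off, rise and check.

step_arm(
  steps=[
    [[0, 1, 0], 0, 1],
    [[0, -5, 0], 0, 1],
    [[0, -12, 0], 0, 1],
    [[0, -15, 0], 0, 1],
    [[0, -8, -12], 0, 1],
    [[0, 0, -30], 0, 1],
    [[0, 0, -25], 0, 1],
    [[0, 0, -10], 0, 1],
  ],
)

```text
t: 5.97
tcp_pos: [0.5199, -0.1208, 0.2085]
tcp_rot: [[0.261, 0.965, 0.007], [0.965, -0.261, -0.003], [-0.001, 0.008, -1.0]]
ft_force: [0.9, -0.2, 0.5]
grip_width: -0.0001
```

```bash
python3 - <<'E'
from h import *
o=env.get_obs(); print(o["t"],o["tcp_pos"],o["ft_force"])
p=np.load("deck.npy"); print(D([0,0,-p[2]],o["tcp_pos"]-[p[0],p[1],0])[0])
im=env.get_image("scene"); cv2.imwrite("pics/s3.png",cv2.resize(im[130:320,150:400],None,fx=3.2,fy=3.2,interpolation=cv2.INTER_CUBIC))
ks=env.calibration("scene")
for d in env.spot_point("scene","toggle_tip")[:2]: print(d)
# predicted tip on stop: pivot at finger-centre x
for piv in (.034,.037,.040):
    print(piv,proj(ks,D(p,[piv+.05*np.sin(.5),-.155,.07+.022+.05*np.cos(.5)])))
E
```

```text
5.9667 [ 0.51990492 -0.12077714  0.20847606] [ 0.8671144  -0.15846189  0.50713869]
[ 0.00320111 -0.15272136  0.21247606]
{'point': [214.1, 212.5], 'conf': 0.65}
0.034 [[211.66817545 215.11928629]]
0.037 [[210.81464193 216.27270397]]
0.04 [[209.95804765 217.43025779]]
```

View pics/s3.png

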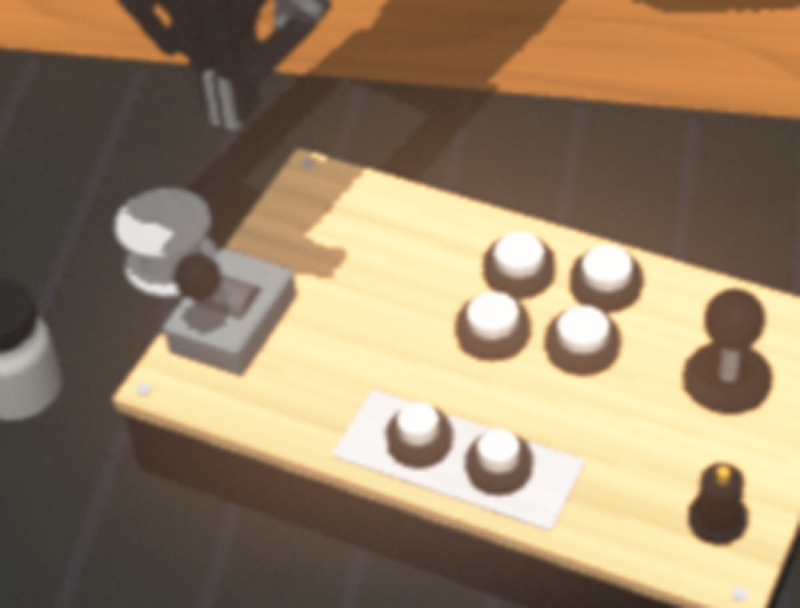

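```bash
python3 - <<'E'
from h import *
p=np.load("deck.npy");kt=env.calibration("top");ks=env.calibration("scene")
L=lambda X:(D([0,0,-p[2]],X-[p[0],p[1],.004])-[0,0,.004])[0].round(4)
for q in [(588,235),(662,255),(637,350),(563,330)]:
    print(L(onz(kt,np.array(q)/3.3+(220,160)-.3,.099)))
print("scene")
for q in [(295,272),(222,248),(168,325),(243,350)]:
    print(L(onz(ks,np.array(q)/3.2+(150,130)-.3,.099)))
im=env.get_image("top"); cv2.imwrite("pics/t3.png",cv2.resize(im[160:335,220:460],None,fx=3.3,fy=3.3,interpolation=cv2.INTER_CUBIC))
E
```

```text
[ 0.0689 -0.1305  0.095 ]
[ 0.0694 -0.1792  0.095 ]
[ 0.0062 -0.1796  0.095 ]
[ 0.0055 -0.1312  0.095 ]
scene
[ 0.0044 -0.1282  0.095 ]
[ 0.0038 -0.1769  0.095 ]
[ 0.0686 -0.1754  0.095 ]
[ 0.0686 -0.1271  0.095 ]
```

View pics/t3.png

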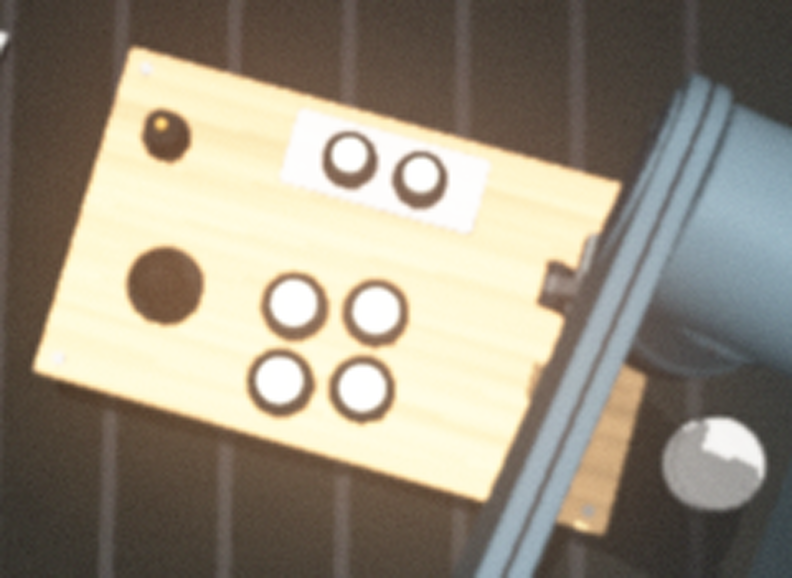

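The block's centre is at deck x ≈ 37 mm. The fingers' final centre was also 37 mm, which matches a lean of 0.5 rad, so the toggle is at its stop. Next I go over the start buttons and set the fingers to their spacing.

step_arm(
  steps=[
    [[8, 4, 0], 0, 0.6],
    [[17, 8, 0], 0, 0.6],
    [[25, 11, 0], 0, 0.6],
    [[28, 12, 0], 0, 0.6],
    [[28, 12, 0], 0, 0.6],
    [[25, 11, 0], 0, 0.6],
    [[17, 8, 0], 0, 0.6],
    [[9, 5, 0], 0, 0.6],
    [[4, 2, 10], 0, 0.6],
    [[0, 0, 18], 0, 0.6],
    [[0, 0, 12], 0, 0.6],
    [[0, 0, 0], 0, 0.6],
    [[0, 0, 0], 0, 0.6],
  ],
)

```text
t: 7.2
tcp_pos: [0.6289, 0.016, 0.1624]
tcp_rot: [[0.262, 0.965, -0.004], [0.965, -0.262, 0.0], [-0.001, -0.004, -1.0]]
ft_force: [0.8, -0.1, 0.2]
grip_width: 0.0343
```

```bash
python3 - <<'E'
from h import *
k=env.calibration("wrist"); im=env.get_image("wrist"); cv2.imwrite("pics/w4.png",im); o=env.get_obs()
print(o["t"],o["tcp_pos"],o["grip_width"],o["ft_force"]); print(o["tcp_rot"].round(4))
for l in ["toggle_tip","left_top","right_top"]:
    for d in env.spot_point("wrist",l)[:2]: print(l,d["conf"],np.round(d["point"],1))
for n,X in [("L",[.6384,.0381,.102]),("R",[.6264,-.0076,.102]),("tcp",o["tcp_pos"])]:
    print(n,proj(k,X))
im=env.get_image("scene"); cv2.imwrite("pics/s4.png",cv2.resize(im[130:320,150:400],None,fx=3.2,fy=3.2,interpolation=cv2.INTER_CUBIC))
E
```

```text
7.25 [0.62972438 0.01596691 0.16372528] 0.033981086705978075 [ 0.5031692  -0.53470468  1.17980065]
[[ 2.618e-01  9.651e-01 -1.400e-03]
 [ 9.651e-01 -2.618e-01  0.000e+00]
 [-3.000e-04 -1.300e-03 -1.000e+00]]
left_top 0.61 [368.6 270.2]
right_top 0.69 [286.7 271.6]
L [[370.04727553 271.08887735]]
R [[282.12942682 271.63349684]]
tcp [[326.06532346 319.8647409 ]]
```

View pics/w4.png

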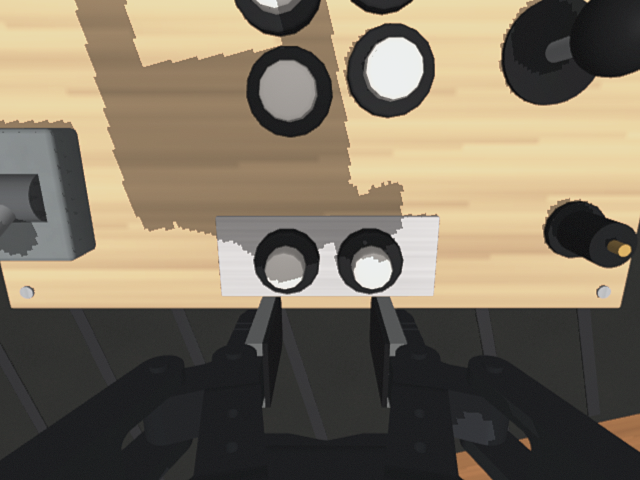

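View pics/s4.png

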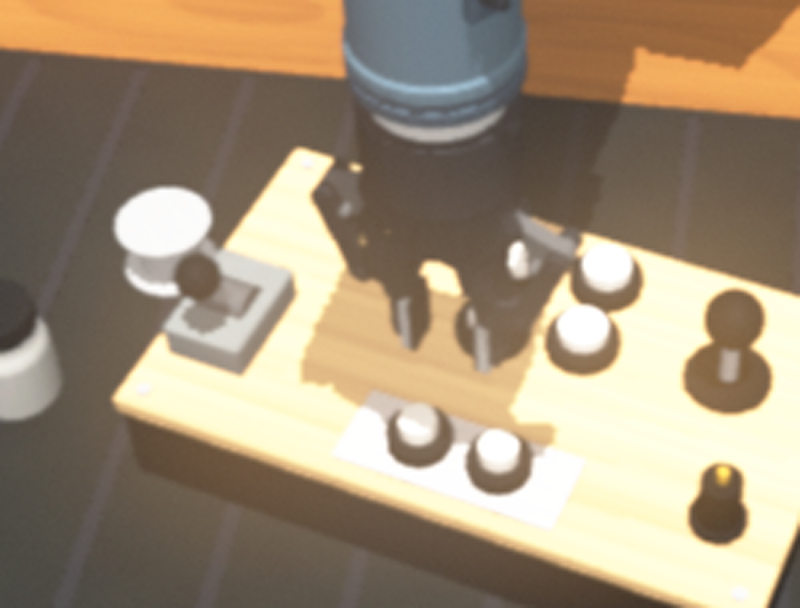

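```bash
python3 - <<'E'
from h import *
im=cv2.imread("pics/w4.png")
k=env.calibration("wrist")
v=im.copy()
for X,c in [([.6384,.0381,.102],(0,0,255)),([.6264,-.0076,.102],(0,0,255))]:
    th=np.linspace(0,2*np.pi,60)
    for r,z in((.011,.102),(.019,.090)):
        P=proj(k,np.array(X)*[1,1,0]+np.c_[r*np.cos(th),r*np.sin(th),0*th+z])
        cv2.polylines(v,[np.round(P*16).astype(int)],True,c,1,cv2.LINE_AA,4)
cv2.imwrite("pics/w4c.png",cv2.resize(v[215:315,230:430],None,fx=4,fy=4,interpolation=cv2.INTER_CUBIC))
E
```

```text
(no output)
```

View pics/w4c.png

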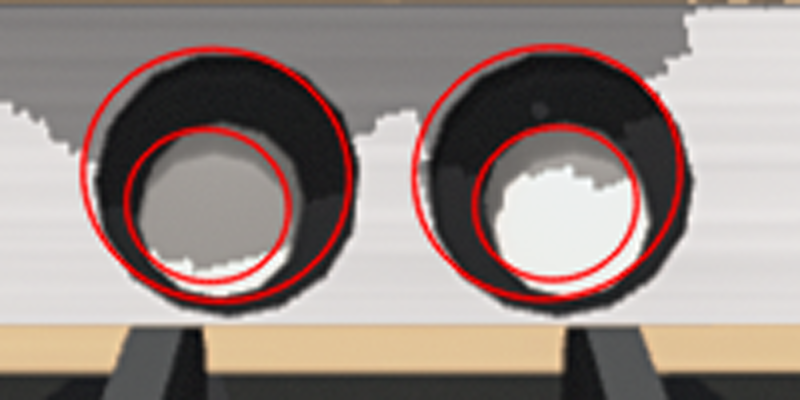

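step_arm(
  steps=[
    [[1, 2, 0], 0, 0.53],
    [[0, 0, 0], 0, 0.53],
    [[0, 0, 0], 0, 0.53],
    [[0, 0, 0], 0, 0.53],
  ],
)

```text
t: 7.78
tcp_pos: [0.6325, 0.0171, 0.1645]
tcp_rot: [[0.261, 0.965, 0.0], [0.965, -0.261, -0.0], [0.0, 0.0, -1.0]]
ft_force: [0.5, -0.4, 0.7]
grip_width: 0.0404
```

```bash
python3 - <<'E'
from h import *
k=env.calibration("wrist"); im=env.get_image("wrist"); o=env.get_obs()
print(o["t"],o["tcp_pos"],o["grip_width"],o["ft_force"]); print(o["tcp_rot"].round(4))
v=im.copy()
for X,c in [([.6384,.0381,.102],(0,0,255)),([.6264,-.0076,.102],(0,0,255))]:
    th=np.linspace(0,2*np.pi,60)
    for r,z in((.011,.102),(.019,.090)):
        P=proj(k,np.array(X)*[1,1,0]+np.c_[r*np.cos(th),r*np.sin(th),0*th+z])
        cv2.polylines(v,[np.round(P*16).astype(int)],True,c,1,cv2.LINE_AA,4)
cv2.imwrite("pics/w5c.png",cv2.resize(v[210:360,230:430],None,fx=4,fy=4,interpolation=cv2.INTER_CUBIC))
E
```

```text
7.8333 [0.63240713 0.01703646 0.16439105] 0.04002457457752468 [ 0.40398785 -0.96051203 -0.34933293]
[[ 2.610e-01  9.653e-01  1.000e-04]
 [ 9.653e-01 -2.610e-01 -0.000e+00]
 [ 0.000e+00  1.000e-04 -1.000e+00]]
```

View pics/w5c.png

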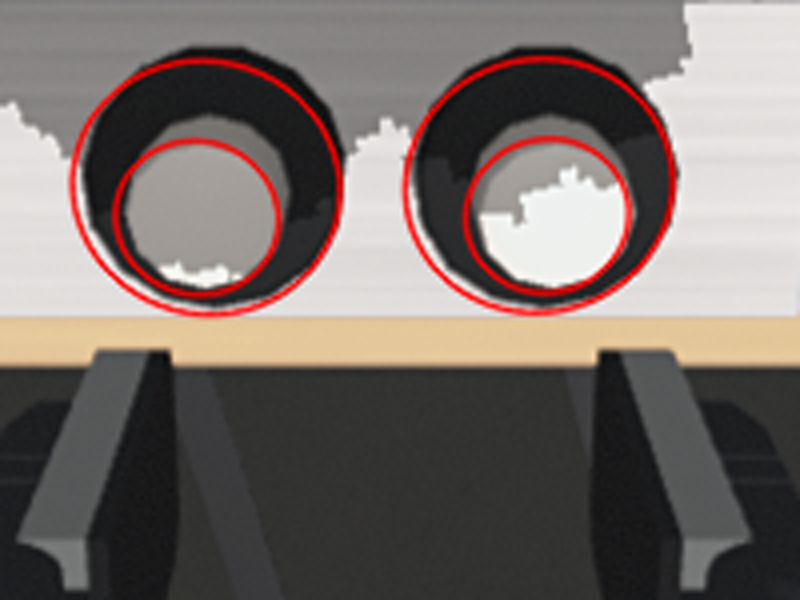

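The settled view puts the buttons' midpoint within about 1 mm of the fingers' midpoint. The fingertips are about 46 mm apart and the buttons 47 mm. I descend to just above the caps.

step_arm(
  steps=[
    [[-0.8, 0, 10], 0, 0.53],
    [[0, 0, 17], 0, 0.53],
    [[0, 0, 15], 0, 0.53],
    [[0, 0, 8], 0, 0.53],
    [[0, 0, 4], 0, 0.53],
    [[0, 0, 0], 0, 0.53],
    [[0, 0, 0], 0, 0.53],
  ],
)

```text
t: 8.42
tcp_pos: [0.6324, 0.0162, 0.1105]
tcp_rot: [[0.261, 0.965, 0.0], [0.965, -0.261, -0.0], [-0.0, 0.0, -1.0]]
ft_force: [0.6, 0.1, 0.7]
grip_width: 0.0402
```

```bash
python3 - <<'E'
from h import *
im=env.get_image("wrist"); o=env.get_obs()
print(o["t"],o["tcp_pos"],o["grip_width"],o["ft_force"]); print(o["tcp_rot"].round(4))
cv2.imwrite("pics/w6c.png",cv2.resize(im[230:400,220:440],None,fx=3.5,fy=3.5,interpolation=cv2.INTER_CUBIC))
im=env.get_image("scene"); cv2.imwrite("pics/s6.png",cv2.resize(im[210:310,240:370],None,fx=6,fy=6,interpolation=cv2.INTER_CUBIC))
E
```

```text
8.4667 [0.63273049 0.01618251 0.11097146] 0.04023208522873334 [ 0.5533632 -0.3053003  0.5650344]
[[ 2.610e-01  9.653e-01  1.200e-03]
 [ 9.653e-01 -2.610e-01 -2.000e-04]
 [ 1.000e-04  1.200e-03 -1.000e+00]]
```

View pics/w6c.png

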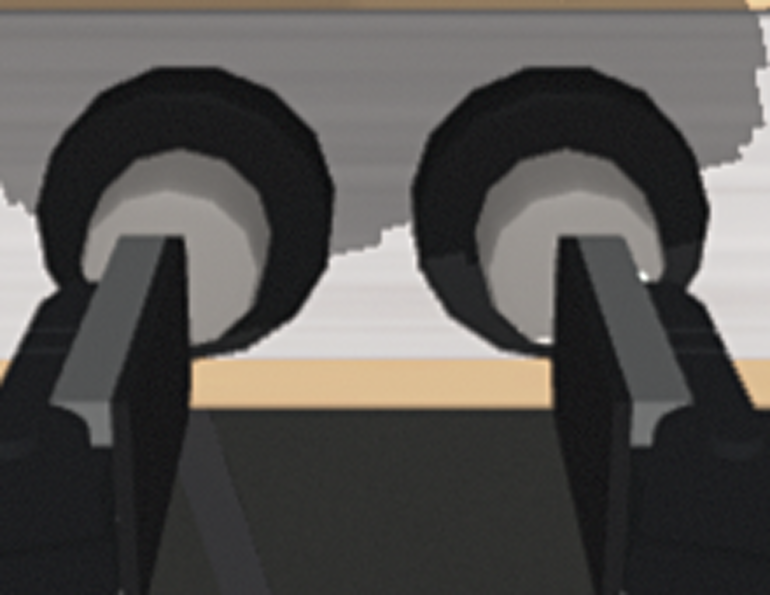

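View pics/s6.png

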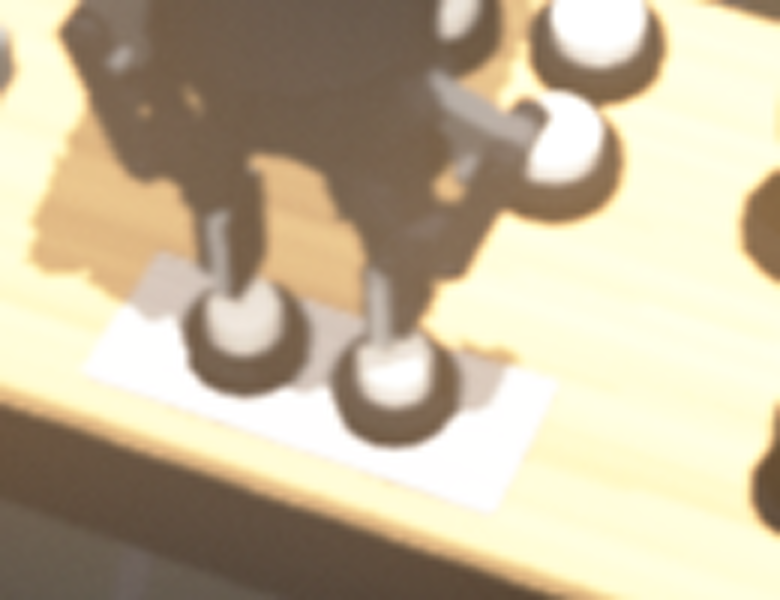

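step_arm(
  steps=[
    [[0, 0, 4], 0, 0.53],
    [[0, 0, 3], 0, 0.53],
    [[0, 0, 2], 0, 0.53],
    [[0, 0, 0], 0, 0.53],
  ],
)

```text
t: 8.85
tcp_pos: [0.6318, 0.0163, 0.1008]
tcp_rot: [[0.261, 0.965, -0.001], [0.965, -0.261, 0.0], [-0.0, -0.001, -1.0]]
ft_force: [-0.7, -0.5, 0.2]
grip_width: 0.0404
```

step_arm(
  steps=[
    [[0, 0, 2], 0, 0.53],
    [[0, 0, 0], 0, 0.53],
  ],
)

```text
t: 9.02
tcp_pos: [0.6321, 0.0163, 0.0993]
tcp_rot: [[0.261, 0.965, -0.0], [0.965, -0.261, 0.0], [-0.0, -0.0, -1.0]]
ft_force: [-0.3, 0.3, 2.7]
grip_width: 0.0401
```

step_arm(
  steps=[
    [[0, 0, 2], 0, 0.53],
    [[0, 0, 0], 0, 0.53],
  ],
)

```text
t: 9.18
tcp_pos: [0.6322, 0.0163, 0.0975]
tcp_rot: [[0.261, 0.965, 0.0], [0.965, -0.261, -0.0], [0.0, 0.0, -1.0]]
ft_force: [-2.1, 0.6, 4.8]
grip_width: 0.0401
```

Force at first contact was 2.7 N, about twice one button's 1.2 N breakaway, so both caps are moving. I press on.

step_arm(
  steps=[
    [[0, 0, 2], 0, 0.53],
    [[0, 0, 2], 0, 0.53],
    [[0, 0, 2], 0, 0.53],
    [[0, 0, 2], 0, 0.53],
    [[0, 0, 0], 0, 0.53],
  ],
)

```text
t: 9.6
tcp_pos: [0.6323, 0.0162, 0.0924]
tcp_rot: [[0.261, 0.965, 0.002], [0.965, -0.261, -0.001], [-0.0, 0.002, -1.0]]
ft_force: [-7.0, -0.3, 21.1]
grip_width: 0.0404
```

step_arm(
  steps=[
    [[0, 0, 2], 0, 0.53],
    [[0, 0, 0], 0, 0.53],
  ],
)

```text
t: 9.77
tcp_pos: [0.6324, 0.0163, 0.0922]
tcp_rot: [[0.261, 0.965, 0.003], [0.965, -0.261, -0.001], [-0.0, 0.003, -1.0]]
ft_force: [-12.8, 1.4, 30.8]
grip_width: 0.0401
```

```bash
python3 - <<'E'
from h import *
im=env.get_image("wrist"); o=env.get_obs()
print(o["t"],o["tcp_pos"],o["grip_width"],o["ft_force"],"torque",o["torque"],"about tool axes",o["tcp_rot"].T@o["torque"]); print(o["tcp_rot"].round(5))
cv2.imwrite("pics/w7c.png",cv2.resize(im[230:400,220:440],None,fx=3.5,fy=3.5,interpolation=cv2.INTER_CUBIC))
im=env.get_image("scene"); cv2.imwrite("pics/s7.png",cv2.resize(im[180:310,190:370],None,fx=4.4,fy=4.4,interpolation=cv2.INTER_CUBIC))
E
```

```text
9.8167 [0.63239005 0.01626593 0.09220843] 0.04029458907330169 [-12.35951328   0.28039995  31.12841321] torque [ 0.15437473  2.21000056 -0.03201687] about tool axes [ 2.17387541 -0.42695129  0.03061728]
[[ 2.6059e-01  9.6545e-01  2.6100e-03]
 [ 9.6545e-01 -2.6059e-01 -8.2000e-04]
 [-1.1000e-04  2.7400e-03 -1.0000e+00]]
```

View pics/w7c.png

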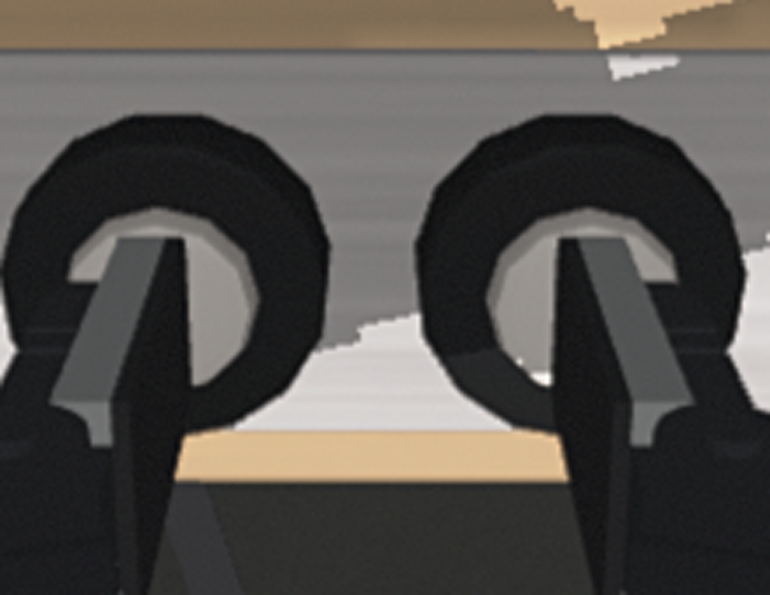

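View pics/s7.png

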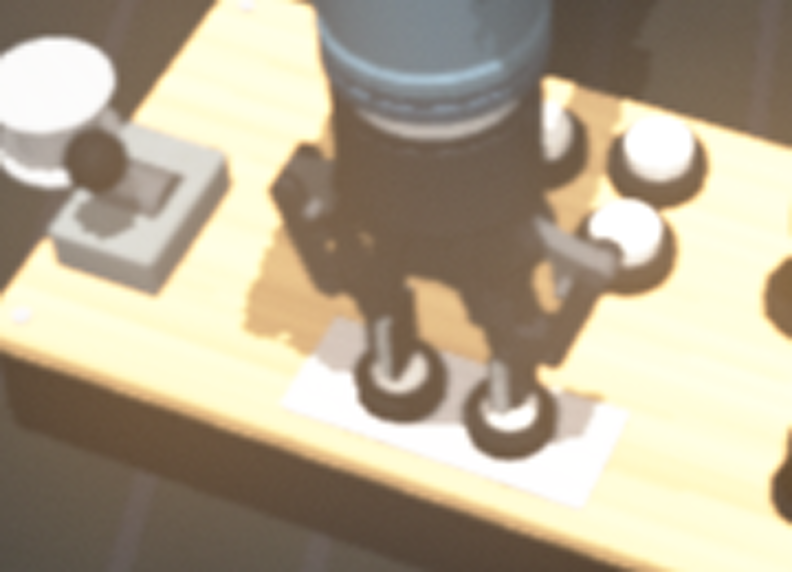

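Both caps are down equally, with the tops just above the collars, and the total force is 31 N. I hold for over two seconds and then release straight up.

step_arm(
  steps=[
    [[0, 0, 0.5], 0, 0.53],
    [[0, 0, 0], 0, 0.53],
    [[0, 0, 0], 0, 0.53],
    [[0, 0, 0], 0, 0.53],
    [[0, 0, 0], 0, 0.53],
    [[0, 0, 0], 0, 0.53],
    [[0, 0, 0], 0, 0.53],
    [[0, 0, 0], 0, 0.53],
    [[0, 0, 0], 0, 0.53],
    [[0, 0, 0], 0, 0.53],
    [[0, 0, 0], 0, 0.53],
    [[0, 0, 0], 0, 0.53],
    [[0, 0, 0], 0, 0.53],
    [[0, 0, 0], 0, 0.53],
    [[0, 0, 0], 0, 0.53],
    [[0, 0, 0], 0, 0.53],
    [[0, 0, 0], 0, 0.53],
    [[0, 0, 0], 0, 0.53],
    [[0, 0, 0], 0, 0.53],
    [[0, 0, 0], 0, 0.53],
  ],
)

```text
t: 11.53
tcp_pos: [0.6324, 0.0163, 0.0922]
tcp_rot: [[0.261, 0.965, 0.003], [0.965, -0.261, -0.001], [-0.0, 0.003, -1.0]]
ft_force: [-12.5, 2.0, 34.4]
grip_width: 0.0404
```

step_arm(
  steps=[
    [[0, 0, 0], 0, 0.53],
    [[0, 0, 0], 0, 0.53],
    [[0, 0, 0], 0, 0.53],
    [[0, 0, 0], 0, 0.53],
    [[0, 0, 0], 0, 0.53],
    [[0, 0, 0], 0, 0.53],
    [[0, 0, 0], 0, 0.53],
    [[0, 0, 0], 0, 0.53],
  ],
)

```text
t: 12.2
tcp_pos: [0.6324, 0.0162, 0.0922]
tcp_rot: [[0.261, 0.965, 0.003], [0.965, -0.261, -0.001], [-0.0, 0.003, -1.0]]
ft_force: [-12.8, 0.5, 32.8]
grip_width: 0.0398
```

step_arm(
  steps=[
    [[0, 0, -4], 0, 0.53],
    [[0, 0, -10], 0, 0.53],
    [[0, 0, -20], 0, 0.53],
    [[0, 0, -30], 0, 0.53],
    [[0, 0, -30], 0, 0.53],
    [[0, 0, -15], 0, 0.53],
    [[0, 0, -5], 0, 0.53],
    [[0, 0, 0], 0, 0.53],
    [[0, 0, 0], 0, 0.53],
  ],
)

```text
t: 12.95
tcp_pos: [0.6317, 0.0163, 0.1995]
tcp_rot: [[0.261, 0.965, -0.002], [0.965, -0.261, 0.0], [-0.0, -0.002, -1.0]]
ft_force: [-0.4, -0.2, 0.6]
grip_width: 0.0399
```

```bash
python3 - <<'E'
from h import *
im=env.get_image("wrist"); o=env.get_obs()
print(o["t"],o["tcp_pos"],o["ft_force"])
cv2.imwrite("pics/w8.png",im)
im=env.get_image("scene"); cv2.imwrite("pics/s8.png",cv2.resize(im[120:320,130:400],None,fx=2.9,fy=2.9,interpolation=cv2.INTER_CUBIC))
E
```

```text
13.0 [0.63129878 0.0163728  0.1988436 ] [ 0.62583667 -0.51321465  0.36453791]
```

View pics/w8.png

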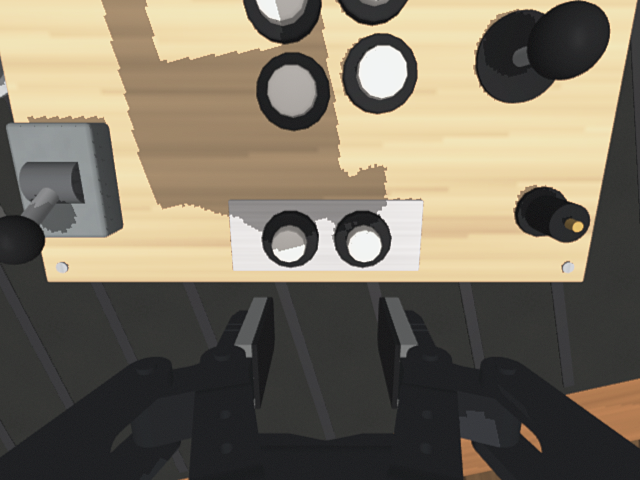

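View pics/s8.png

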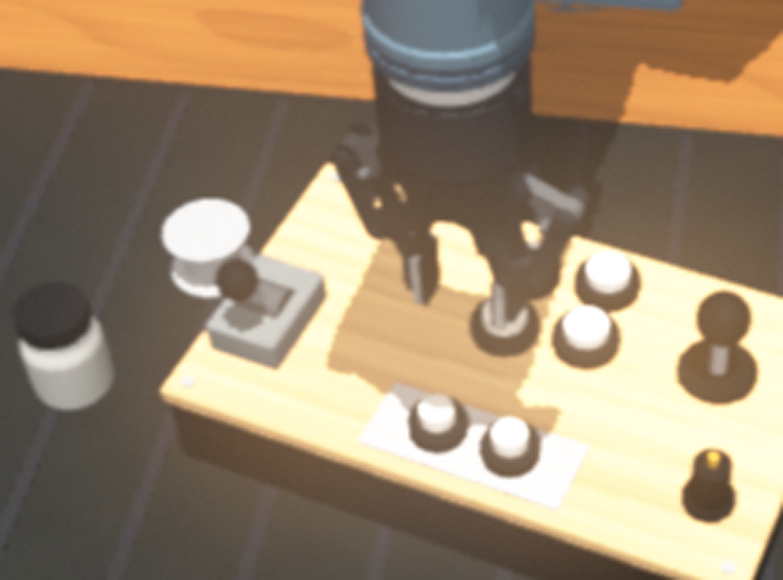

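Both caps have sprung back out, at wrist pixels (289,240) and (364,242). The toggle ball leans to the back at (18,240), and the spool, jar and spare have not moved. One numeric check of the toggle, then I hand in.

```bash
python3 - <<'E'
from h import *
kw,ks=env.calibration("wrist"),env.calibration("scene"); p=np.load("deck.npy")
X,e=tri((kw,np.array([18.,240])),(ks,np.array([237,278])/2.9+[130,120]-.3))
l=D([0,0,-p[2]],X-[p[0],p[1],.004])[0]-[0,0,.004]
print(l,e,"lean",np.arctan2(l[0]-.037,l[2]-.092))
print(env.job_done(), env.get_obs()["t"])
E
```

```text
[ 0.06043371 -0.15283509  0.13659554] [array([-3.4,  0. ]), array([0.6, 0.6])] lean 0.4838170310284574
the job is handed in; nothing more can be done
the job is handed in; nothing more can be done
```

I pushed the service toggle over to its back stop, pressed both start buttons down together and held them, then let go. The job was handed in at about 13 s, and no verdict is reported.

- **Toggle:** I pushed it with shut fingers until the tool stopped moving at about 9.5 N. Afterwards I measured the lever leaning about 0.48 rad to the back, against 0.5 rad at the stop. That measurement had up to 3.4 px of image disagreement. The finger position at the stop and the block's centre both came out at about 37 mm deck x, which also fits full travel.
- **Start buttons:** One fingertip was on each cap. The force at first contact was 2.7 N, about twice what one button needs to start moving, so both were moving together. I held them fully down at 31–34 N total for about 2.5 s. A picture during the press showed both caps down equally, and after release both were out again.
- **Sideways load:** While holding there was also about 12 N of sideways force and some tool torque. I put this down to friction on the caps.
- **Left alone:** I aimed clear of the play buttons and loose things. In the last pictures the spool, jar and spare looked unmoved and the visible play buttons were out. The driver was not in view in those pictures, but the arm only passed over that area high up at the start.
- **At hand-in:** The arm was clear of everything, with the wrist force near zero.

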